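# Return the scan-station mirror from its parking posts to its three-ball seat

## Task

The mirror head of the scan station stands turned aside on its parking posts, where it was put while the three balls of its seat were wiped. Take it by its dark spine, lift it off the posts against its spring, turn it square to the station and ease it down in the hand until all three balls lie in their grooves and carry it, then let go; it must neither snap home nor be pressed hard onto the balls. Keep off the mirror and leave the other things on the bench where they are.

Things in the scene. Friction and masses are not known exactly. Their poses are not given: they have to be found in the camera images.
- seat (a point): Centre of the station's three-ball seat, 37 mm above the bench, fixed on the station; x points to the reader, z up. Head home = plate within 1.5 mm sideways of here, axes parallel, and 0 to 11.5 mm above it: the height is not known. The screwed collar under the balls is set 0 to 10 mm up and each ball 0 to 1.5 mm more on its own screw; these are not measured and must be found by feel.
- station: The scan station, fixed: grey base plate 270 x 124 x 12 mm; origin on the bench below seat, same axes. Three 14 mm steel balls on a brass collar, 38 mm from the centre: one at +x, two at 120 degrees either side; a dark spring barrel between them. Three steel parking posts around them, 34 mm high. At +x, 145 to 215 mm off, a dark barcode reader 106 mm high faces the mirror.
- plate (a point): Centre of the underside of the mirror head's plate; axes of the head: x toward the mirror, z up. At the start the head stands parked with its feet on the posts, 21 mm above seat, turned 0.34 to 0.6 rad counter-clockwise seen from above and shifted up to 3 mm. A lift of 3 mm frees it from the posts. Within 5 mm and 0.12 rad of square the grooves catch the balls and the feet clear the posts.
- head: The mirror head, 0.35 to 0.46 kg; frame as plate. Plate 136 x 112 x 15 mm (x from -60 to 76 mm); below it three radial vee grooves (14 mm wide, 7 mm deep; along +x and at 120 degrees either side) and between them three feet 24 mm long. A spring in the barrel pulls it down: 6.5 N at seat, 0.12 N more per mm of lift. It can be lifted to 50 mm, shifted 30 mm, turned and a little tilted.
- grip (a point): Centre of the grip on the head's spine, 45 mm above plate, same axes. The spine is a dark upright block in the middle of the plate, 22 mm wide (y), 28 mm long (x), from 15 to 67 mm above the plate's underside (its top is 22 mm above this point), free on both y sides: grip it from above, fingers closing along y.
- mirror: The mirror on the head: glass 70 x 60 mm in a thin dark frame, leaning at 45 degrees over the +x part of the plate, its lower edge nearer the reader; origin at the centre of the glass, 57 mm ahead of (+x) and 41 mm above plate. It spans 30 to 81 mm ahead of plate and reaches 65 mm above it.
- carton: Bystander: small loose carton 115 x 85 x 70 mm beside the station, origin under its centre.
- hex_key: Bystander: loose dark hex key, 90 mm long, 9 mm thick, lying on the bench on the other side of the station.
- gun_reader: Bystander: loose dark hand-held reader, 180 mm long, 38 mm high, lying on the bench, origin under the middle of its handle.
- lens_cleaner: Bystander: loose upright clear bottle, 42 mm wide and 115 mm high, origin under its centre.

How it is judged:
By the outcome, as a careful person would: the job done as asked, in the order asked, and still so for the second after the job is handed in, with the robot touching nothing.
It also fails if it takes over 54 s, if anything falls off the work surface, if the arm or the gripper's body presses on something with over 40 N, if the wrist force passes 120 N, or if a joint passes its speed limit or range.

## Robot

A 7-joint arm with a two-finger parallel gripper is mounted at the origin on the work surface. World frame = base frame: x ahead of the robot, y to its left, z up, the work surface at z = 0. Lengths are in m, angles in rad, forces in N, time in s.
With the tool pointing down it reaches from about 0.35 to 0.9 m from the base axis. Payload 7.2 kg.
Tool frame: the origin (TCP) lies midway between the tips of the shut fingers; the grasp point (between the pads) lies 19 mm behind it; z points along the fingers, y is the line along which they close (so a half turn about z gives the same grasp; the last joint's range is limited). The gripper opens to 85 mm and grips with 20 to 120 N. Pads are 22 mm wide; open, the fingers measure 114 mm over their backs; the gripper's body (76 mm by 85 mm) begins 54 mm behind the grasp point. The pads swing forward as they close: fully open they stand 13 mm farther back than shut.
Start: joints at [1.146, 0.411, -0.013, 1.596, 0.006, 1.134, -0.082], TCP at [0.218, -0.586, 0.231] pointing down, gripper open.
Joint ranges: [-2.95, 2.95], [-0.29, 1.99], [-1.47, 1.44], [0.14, 2.54], [-1.03, 4.17], [0.13, 1.85], [-2.86, 2.86]. Speed limits (rad/s): [2.39, 2.39, 3.01, 3.01, 3.14, 3.14, 3.14].

## Interface

Orientations are given as a unit quaternion [w, x, y, z].
In Python, from station import reach, servo_line, move_j, gripper_open, gripper_close, pause, ik, get_image, MotionError, job_done, get_time_s, get_q, get_joint_velocities, get_effort, get_eef_pos, get_tcp_rot, get_force, get_wrist_torque, get_opening, get_finger_force gives the robot as it stands. The module is installed in compiled form; this text tells all that it offers. Calls block until the motion is done:
- reach(position, orientation): joint-space move of the TCP to a pose.
- servo_line(position, attitude=None, rate=0.15, threshold=None): straight line of the TCP; attitude=None keeps the orientation; rate is the mean speed in m/s. With threshold (N) it stops when the force on the tool has changed by that much, and returns True; else False.
- move_j(angles): joint-space move.
- gripper_open() and gripper_close(strength=None): open the fingers fully, or close them until they stop; strength is the grip in N (None keeps the last).
- pause(seconds).
- ik(position, orientation): joint angles nearest the present ones, or None.
- get_image(name): name is "side" or "top" or "wrist"; returns a dict with "color" (480x640x3 uint8, red, green, blue), "fx", "fy", "cx", "cy" (pixels), "dist_coeffs" ([k1, k2, p1, p2, k3] as OpenCV has them; the pictures are not rectified), "position" and "rotation" of the camera in the world. Camera axes: x right, y down, z forward; pixel columns grow to the right and rows downward; lengths in m; the calibration is good to about 2 mm. A picture is of the moment at which its call begins. There is no depth.
A pose or a line that the arm cannot do raises MotionError and nothing moves.
- job_done(): hands the job in; it is judged then, once.
Readings, each from a call of its own:
- get_time_s(): time.
- get_q(): joint angles.
- get_joint_velocities(): joint speeds.
- get_effort(): joint torques, N m.
- get_eef_pos(): TCP position.
- get_tcp_rot(): TCP orientation.
- get_force(): force on the tool from outside, world axes, zero at the start.
- get_wrist_torque(): the same for the moment, N m.
- get_opening(): opening from 0.0 (shut) to 1.0 (fully open).
- get_finger_force(): force on a finger pad.
Only numpy, scipy, OpenCV 4.12 (cv2) and the standard library are available. Lean on these libraries where they do the work, as an engineer would, in place of code of your own. Each camera call takes 0.05 s, during which the arm holds its last target. There are 200 camera calls.

## Working session

There is one attempt and no reset: what is moved stays moved. The work goes in short steps, each a Python script; the robot and the scene stay as the last script left them, time stands still between calls to the robot, and variables do not carry over. Pictures are saved under pics/ and viewed, at most 10 in all, crops included, and the job is handed in when it is done.

```bash
mkdir -p pics; ls
python3 - <<'E'
from station import *
import cv2,pickle,numpy as np
d={}
for n in ("side","top","wrist"):
    im=get_image(n); d[n]=im
    cv2.imwrite(f"pics/{n}0.png",im["color"][:,:,::-1])
    print(n,im["fx"],im["fy"],im["cx"],im["cy"],im["dist_coeffs"],im["position"],np.round(im["rotation"],4).tolist())
pickle.dump(d,open("d0.pkl","wb"))
print(get_time_s(),get_force(),get_tcp_rot(),get_opening())
E
```

```text
pics
side 621.2498380916494 621.2498380916494 318.43574945556173 245.0905778541856 [-0.14602643  0.          0.          0.          0.        ] [0.44978838 0.80572364 0.91755373] [0.0301, -0.0457, 0.9239, -0.3788]
top 467.59529927163135 467.59529927163135 316.6551497554234 247.70309679934152 [-0.10900487  0.          0.          0.          0.        ] [ 0.49135702 -0.03763853  1.10071551] [0.0355, -0.699, 0.714, -0.0184]
wrist 421.6187977663699 421.6187977663699 324.5991334577703 241.36452012838376 [0.00612756 0.         0.         0.         0.        ] [ 0.29200722 -0.55894284  0.37365919] [0.1284, 0.8111, -0.5636, -0.0901]
0.15 [-0.54368226  0.25652841 -0.50441921] [-6.04084994e-04  9.84127643e-01  1.77460976e-01 -1.42820893e-04] 1.0012594197368911
```

View pics/top0.png

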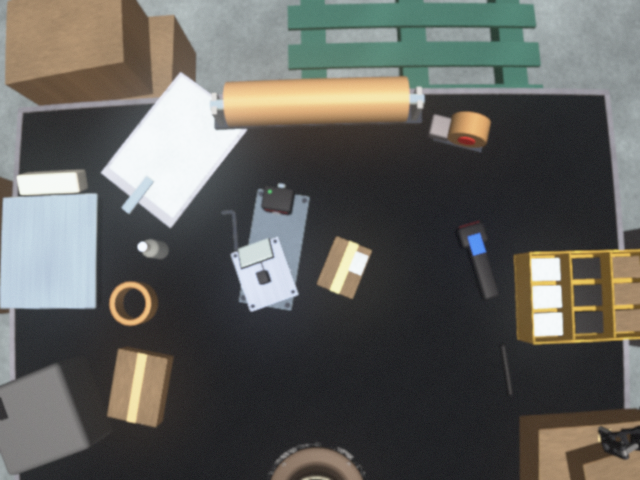

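View pics/side0.png

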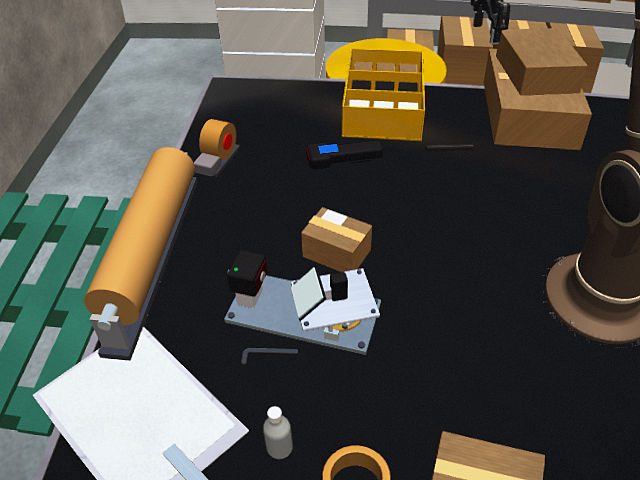

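Top view: head at about (264,277) and turned counter-clockwise, base plate corners about (258,188), (309,197), (291,309), reader at (278,199). Side view: spine at (339,286), a ball or post at (332,335). I'll enlarge both around the station.

Run:
```python
import pickle,cv2,numpy as np
d=pickle.load(open("d0.pkl","rb"))
t=cv2.resize(d["top"]["color"][178:318,215:325],None,fx=4,fy=4,interpolation=2)[:, :, ::-1]
s=cv2.resize(d["side"]["color"][240:365,215:390],None,fx=4.0,fy=4.0,interpolation=2)[:,:,::-1]
cv2.imwrite("pics/tc.png",t);cv2.imwrite("pics/sc.png",s)
```

```text
(no output)
```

View pics/tc.png

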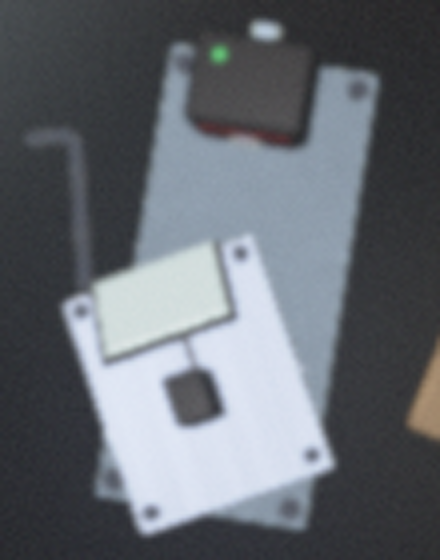

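View pics/sc.png

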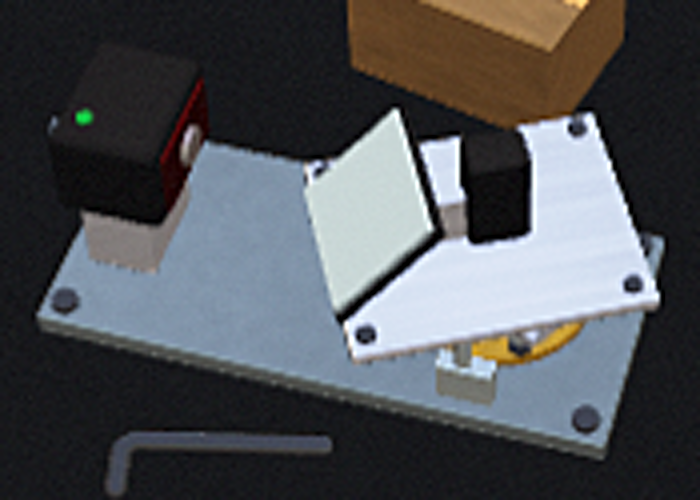

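Crops: plate corners, plate screws and base screws are clear in both views; the brass collar and one post show at side-crop (520,340) and (465,370). Next I cast these onto their planes.

```bash
cat > h.py <<'E'
import cv2,numpy as np
from scipy.spatial.transform import Rotation as R
def Rm(c):
    r=np.array(c["rotation"]); return r if r.shape==(3,3) else R.from_quat(r[[1,2,3,0]]).as_matrix()
def cast(c,px,z):
    K=np.array([[c["fx"],0,c["cx"]],[0,c["fy"],c["cy"]],[0,0,1]])
    u=cv2.undistortPoints(np.array(px,float).reshape(-1,1,2),K,np.array(c["dist_coeffs"])).reshape(-1,2)
    v=np.c_[u,np.ones(len(u))]@Rm(c).T; p=np.array(c["position"])
    return p+v*((z-p[2])/v[:,2])[:,None]
E
python3 - <<'E'
import pickle,numpy as np
from h import *
d=pickle.load(open("d0.pkl","rb"))
T=lambda l:np.array(l)/4+[215-.375,178-.375]
S=lambda l:np.array(l)/4+[215-.375,240-.375]
def show(n,p):
    p=p[:,:2];c=p.mean(0); print(n,np.round(p,4).tolist(),'c',c.round(4))
    for i in range(len(p)):
        e=p[(i+1)%len(p)]-p[i];print('  L',np.linalg.norm(e).round(4),'ang',np.arctan2(e[1],e[0]).round(3))
t,s=d["top"],d["side"]
show('plate top corners',cast(t,T([(66,302),(252,235),(333,467),(142,533)]),.073))
show('plate top screws',cast(t,T([(81,311),(239,254),(311,455),(151,513)]),.073))
show('base top corners',cast(t,T([(172,42),(379,73),(304,528),(97,493)]),.012))
show('base top screws',cast(t,T([(183,62),(357,90),(290,509),(113,480)]),.012))
show('plate side screws',cast(s,S([(366,334),(318,172),(577,127),(633,284)]),.075))
show('base side: screw,screw',cast(s,S([(64,300),(586,418)]),.013))
show('spine top (top)',cast(t,T([(164,378),(207,369),(218,404),(178,418)]),.125))
show('spine top (side)',cast(s,S([(461,145),(495,155),(529,145),(492,133)]),.125))
show('carton,key',cast(t,[(345,268)],.07))
E
```

```text
plate top corners [[0.5623, 0.1767], [0.5973, 0.0724], [0.4684, 0.0297], [0.4341, 0.1356]] c [0.5155 0.1036]
  L 0.11 ang -1.248
  L 0.1357 ang -2.822
  L 0.1113 ang 1.884
  L 0.1346 ang 0.31
plate top screws [[0.5571, 0.1683], [0.5869, 0.0798], [0.4752, 0.0417], [0.445, 0.1305]] c [0.5161 0.1051]
  L 0.0934 ang -1.247
  L 0.1179 ang -2.813
  L 0.0938 ang 1.899
  L 0.1183 ang 0.325
base top corners [[0.7198, 0.1252], [0.6979, 0.0026], [0.4321, 0.0512], [0.4544, 0.1721]] c [0.576  0.0878]
  L 0.1246 ang -1.748
  L 0.2702 ang 2.96
  L 0.1229 ang 1.389
  L 0.2696 ang -0.175
base top screws [[0.7076, 0.1187], [0.688, 0.0157], [0.4432, 0.0592], [0.4618, 0.1626]] c [0.5752 0.0891]
  L 0.1048 ang -1.758
  L 0.2486 ang 2.966
  L 0.105 ang 1.393
  L 0.2497 ang -0.177
plate side screws [[0.5574, 0.1672], [0.59, 0.0783], [0.4756, 0.0407], [0.4458, 0.13]] c [0.5172 0.104 ]
  L 0.0947 ang -1.219
  L 0.1204 ang -2.824
  L 0.0941 ang 1.893
  L 0.1177 ang 0.322
base side: screw,screw [[0.7076, 0.1139], [0.4626, 0.1579]] c [0.5851 0.1359]
  L 0.2489 ang 2.964
  L 0.2489 ang -0.178
spine top (top) [[0.5177, 0.1142], [0.522, 0.0915], [0.5035, 0.086], [0.4966, 0.1071]] c [0.51   0.0997]
  L 0.0231 ang -1.385
  L 0.0192 ang -2.85
  L 0.0222 ang 1.887
  L 0.0222 ang 0.326
spine top (side) [[0.5228, 0.1008], [0.5078, 0.1052], [0.4939, 0.0982], [0.5102, 0.0927]] c [0.5087 0.0992]
  L 0.0156 ang 2.855
  L 0.0156 ang -2.68
  L 0.0172 ang -0.324
  L 0.015 ang 0.568
carton,key [[0.5242, -0.075]] c [ 0.5242 -0.075 ]
  L 0.0 ang 0.0
```

```bash
cat >> h.py <<'E'
from station import *
def quat(psi,roll=None):
    """tool down, tool x at world yaw psi; roll = small world rotation vector"""
    r=R.from_quat([np.cos(psi/2),np.sin(psi/2),0,0])
    if roll is not None: r=R.from_rotvec(roll)*r
    x,y,z,w=r.as_quat(); return np.array([w,x,y,z])
def wr(): return np.r_[get_force(),get_wrist_torque()].round(2)
E
python3 - <<'E'
from h import *
from math import pi
for psi in (.322,.322+pi):
  for p,ps in (((.509,.1005,.22),psi),((.509,.1005,.084),psi),((.509,.1,.11),psi-.5)):
    q=ik(p,quat(ps)); print(round(ps,2),None if q is None else np.round(q,2))
E
```

```text
0.32 [ 0.35  0.34 -0.79  1.83  0.28  1.08 -1.79]
0.32 [ 0.23  0.51 -0.67  1.96  0.43  0.81 -1.92]
-0.18 [ 0.18  0.44 -0.59  1.95  0.33  0.84 -2.34]
3.46 [ 0.58  0.48 -1.15  1.81  0.47  1.16  1.17]
3.46 [ 0.44  0.62 -0.98  1.95  0.65  0.92  1.02]
2.96 [ 0.4   0.54 -0.89  1.94  0.53  0.92  0.63]
```

Run:
```python
from h import *
from math import pi
psi=.322+pi; q=quat(psi)
reach([.509,.1005,.20],q)
im=get_image("wrist"); cv2.imwrite("pics/w1.png",im["color"][:,:,::-1])
print(servo_line([.509,.1005,.084],rate=.08,threshold=6), get_eef_pos(), wr())
pause(.3); print(wr()); np.save("zero.npy",np.mean([np.r_[get_force(),get_wrist_torque()] for _ in range(5)],0))
gripper_close(70); pause(.3)
print(get_opening(),get_finger_force(),wr(),get_time_s())
```

```text
False [0.50929276 0.10060837 0.0844231 ] [-0.76  0.26  0.15  0.02 -0.01  0.01]
[ 0.57  0.28 -1.01  0.07  0.05 -0.01]
0.24757564233767848 68.810133934021 [ 0.78 -0.03  2.46 -0.25 -0.23 -0.11] 5.6333
```

View pics/w1.png

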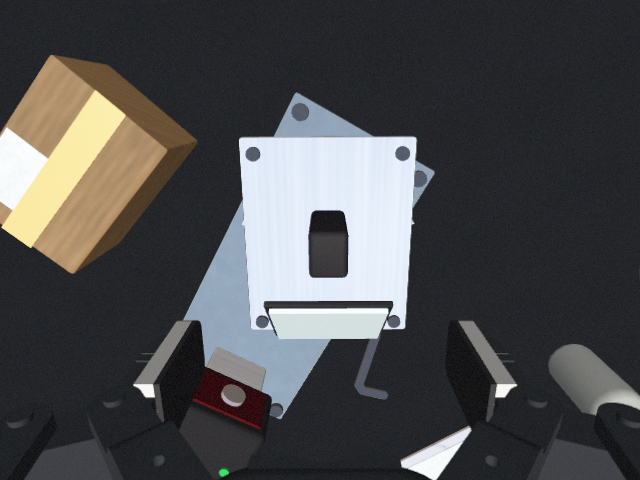

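Wrist view: the plate is square to the hand, with the spine at (328,243) midway between the fingers; the opening of 0.25 (21 mm) confirms the grip. Now I lift it, turn it and look under the plate.

Run:
```python
from h import *
from math import pi
z=np.load("zero.npy")
p=np.array(get_eef_pos()); 
servo_line(p+[0,0,.008],rate=.02); pause(.2); print(wr()-z.round(2),get_opening())
servo_line(p+[0,0,.024],rate=.03); pause(.2); print(wr()-z.round(2),get_eef_pos())
servo_line([.5085,.1000,p[2]+.024],attitude=quat(-.177+pi),rate=.01); pause(.2)
print(get_eef_pos(),wr()-z.round(2),get_time_s(),get_opening())
import pickle
d={n:get_image(n) for n in("side","top")}; pickle.dump(d,open("d1.pkl","wb"))
cv2.imwrite("pics/s1.png",cv2.resize(d["side"]["color"][240:365,215:390],None,fx=4.5,fy=4.5,interpolation=2)[:,:,::-1])
```

```text
[  0.21   0.   -11.73  -0.1    0.05   0.02] 0.2491466622698854
[ 3.300e-01 -3.300e-01 -1.532e+01 -5.000e-02 -1.000e-02  0.000e+00] [0.50916745 0.1004159  0.10796236]
[0.50845791 0.10002907 0.10800695] [-1.100e+00  6.000e-02 -1.405e+01 -6.000e-02  1.000e-02  3.000e-02] 8.125 0.24848727627660425
```

View pics/s1.png

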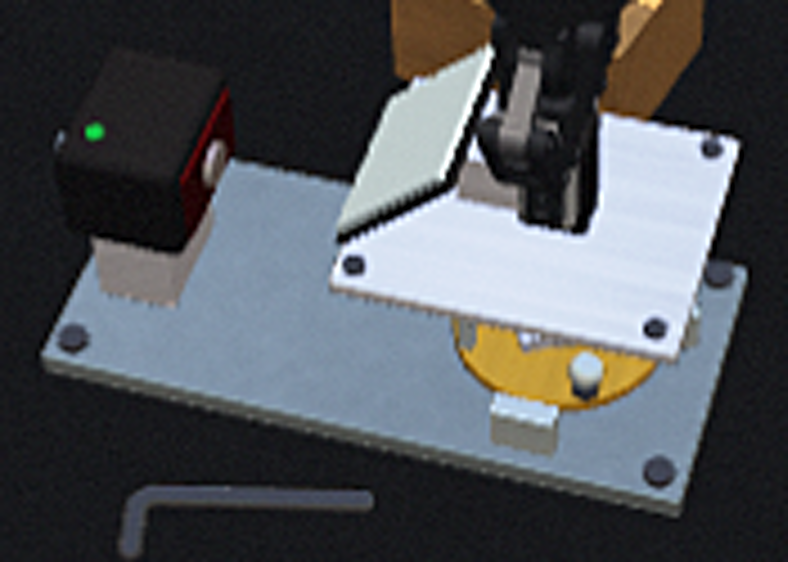

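Side view: the plate is lifted and nearly square. One ball (+120°) shows at (586,372), a post at (523,425), base screws at (72,338), (658,470) and (720,272), and plate screws at (354,265), (655,328) and (711,148). I measure the head against the station in this one view.

Run:
```python
from h import *
import pickle
d=pickle.load(open("d1.pkl","rb"))
s=d["side"]; S=lambda l:np.array(l)/4.5+[215-.39,240-.39]
b=cast(s,S([(72,338),(658,470),(720,272)]),.013)[:,:2]
pl=cast(s,S([(354,265),(655,328),(711,148)]),.0976)[:,:2]
ang=lambda e:np.arctan2(e[1],e[0])
yb=ang(b[0]-b[1]); yp=ang(pl[0]-pl[1]); print('yaw base',yb,ang(b[1]-b[2])-np.pi/2,'plate',yp,ang(pl[1]-pl[2])-np.pi/2, 'len',np.linalg.norm(b[1]-b[2]),np.linalg.norm(pl[0]-pl[1]),np.linalg.norm(pl[1]-pl[2]))
a=-.177; X=np.array([np.cos(a),np.sin(a)]);Y=np.array([-X[1],X[0]])
bc=(b[0]+b[2])/2; pc=(pl[0]+pl[2])/2-.008*X
print('base c',bc,'plate',pc,'tcp',get_eef_pos())
print('plate rel base',(pc-bc)@X,(pc-bc)@Y)
for z in (.034,.040,.046):
    k=cast(s,S([(586,372)]),z)[0,:2]; print(z,'ball rel plate',(k-pc)@X,(k-pc)@Y,'ball rel base',(k-bc)@X,(k-bc)@Y)
for k in cast(s,S([(525,403)]),.034): print('post rel plate',(k[:2]-pc)@X,(k[:2]-pc)@Y)
print('top-cam base centre in X/Y of tcp', (np.array(get_eef_pos())[:2]-[.5754,.0885])@X,(np.array(get_eef_pos())[:2]-[.5754,.0885])@Y)
```

```text
yaw base -0.17685773019977513 -0.18794920250300562 plate -0.17241075513998033 -0.17687751724663991 len 0.10507502251995503 0.11769815196699121 0.0936488124043301
base c [0.57551246 0.08432541] plate [0.50879736 0.09917516] tcp [0.50845347 0.09997759 0.10802125]
plate rel base -0.06828747092701086 0.0028707228208542167
0.034 ball rel plate -0.01953077586527839 0.025780797999728274 ball rel base -0.08781824679228924 0.02865152082058249
0.04 ball rel plate -0.02063742081158187 0.030258207795636115 ball rel base -0.08892489173859272 0.03312893061649033
0.046 ball rel plate -0.021744065757885407 0.03473561759154395 ball rel base -0.09003153668489625 0.037606340412398166
post rel plate -0.0003058104041535799 0.04690489011365164
top-cam base centre in X/Y of tcp -0.0679215193246336 -0.0004894935560368203
```

```bash
cat >> h.py <<'E'
def avg(n=8):
    a=[]
    for _ in range(n): pause(.02); a.append(np.r_[get_force(),get_wrist_torque()])
    return np.mean(a,0)
E
python3 - <<'E'
from h import *
from math import pi
z=np.load("zero.npy"); a=-.177
X=np.array([np.cos(a),np.sin(a),0]);Y=np.array([-X[1],X[0],0])
p=np.array(get_eef_pos()); p=np.array([.50846,.10003,p[2]])-.001*X-.0015*Y
servo_line(p,rate=.02)
p[2]=.084
print(servo_line(p,rate=.04,threshold=6)); pause(.2)
b=avg(15); print(get_eef_pos(),(b-z).round(2)); np.save("hang.npy",b)
while p[2]>.060:
    p[2]-=.0006; servo_line(p,rate=.006); f=avg(5)-b
    print(round(p[2],4),f.round(2),round(get_time_s(),2))
    if f[2]>2.0: break
E
```

```text
False
[0.50725919 0.09871774 0.08407778] [-5.400e-01 -2.700e-01 -1.169e+01 -4.000e-02 -1.000e-02  0.000e+00]
0.0834 [-0.09  0.12  0.33 -0.01  0.02 -0.  ] 10.01
0.0828 [ 0.07 -0.17 -0.01 -0.    0.01  0.01] 10.34
0.0822 [ 0.07  0.11  0.05 -0.    0.01  0.  ] 10.68
0.0816 [0.31 0.06 0.24 0.04 0.02 0.02] 11.01
0.081 [-0.03  0.09  0.05  0.02 -0.    0.01] 11.34
0.0804 [ 0.34 -0.2   0.11  0.   -0.02 -0.02] 11.68
0.0798 [-0.14 -0.21  0.44  0.02 -0.02  0.01] 12.01
0.0792 [ 0.24  0.25  0.32 -0.01 -0.01 -0.01] 12.34
0.0786 [-0.12  0.01  0.45  0.01  0.02 -0.  ] 12.68
0.078 [ 0.13  0.33  0.3   0.02 -0.    0.01] 13.01
0.0774 [0.02 0.52 0.32 0.01 0.02 0.  ] 13.34
0.0768 [ 0.07  0.39  0.93 -0.   -0.    0.  ] 13.68
0.0762 [-0.43  0.09  0.63 -0.02 -0.01 -0.01] 14.01
0.0756 [-0.13 -0.15  0.58  0.02  0.01  0.  ] 14.34
0.075 [0.19 0.03 1.24 0.02 0.03 0.02] 14.68
0.0744 [ 0.    0.37  1.42  0.05 -0.01  0.  ] 15.01
0.0738 [-0.5   0.99  4.35  0.19  0.22 -0.03] 15.34
```

First contact is at tool height 0.074. I continue down while yielding to side force and tilt moment.

Run:
```python
from h import *
from math import pi
z=np.load("zero.npy"); b=np.load("hang.npy"); b0=b.copy(); b0[2]=z[2]  # carried: no vertical pull
p=np.array(get_eef_pos()); p[2]=.0738; w=np.zeros(3)
for i in range(26):
    f=avg(5)-b0
    if i%2==0: print(i,(p*1e3).round(2),(w*1e3).round(1),f.round(2),round(get_time_s(),1))
    if f[2]>-1.5: break
    p[:2]+=np.clip(f[:2]*1e-4,-3e-4,3e-4)
    w[:2]+=np.clip(f[3:5]*.015,-.003,.003); w[2]+=np.clip(f[5]*.03,-.003,.003)
    if np.abs(f[3:5]).max()<.25: p[2]-=min(2e-4,2e-5*-f[2]+4e-5)
    servo_line(p,attitude=quat(-.177+pi,w),rate=.006)
np.save("pw.npy",np.r_[p,w]); print(i,(p*1e3).round(2),(w*1e3).round(1),f.round(2),get_time_s(),get_eef_pos())
```

```text
0 [507.28  99.    73.8 ] [0. 0. 0.] [-1.1   1.44 -7.24  0.23  0.26 -0.04] 15.4
2 [507.15  99.27  73.8 ] [ 6.   4.8 -1. ] [ 0.12  1.12 -8.28  0.2   0.01  0.  ] 16.1
4 [507.16  99.52  73.4 ] [12.   5.5 -0. ] [-0.43  1.35 -6.89  0.13  0.15 -0.  ] 16.8
6 [507.03  99.65  73.1 ] [12.5 10.8  0. ] [-0.69 -0.12 -1.72 -0.18  0.14  0.  ] 17.4
7 [506.96  99.64  73.02] [ 9.8 12.9  0. ] [-0.44 -0.13 -0.36 -0.13 -0.08  0.  ] 17.7583 [0.50727013 0.09974448 0.07321925]
```

Run:
```python
from h import *
from math import pi
z=np.load("zero.npy"); b0=np.load("hang.npy"); b0[2]=z[2]
s=np.load("pw.npy"); p,w=s[:3],s[3:]
for i in range(10):
    f=avg(10)-b0
    print(i,(p*1e3).round(2),(w*1e3).round(1),f.round(2),round(get_time_s(),1))
    if i>2 and abs(f[2]+.3)<.8 and np.abs(f[3:5]).max()<.06 and np.abs(f[:2]).max()<.6: break
    p[:2]+=np.clip(f[:2]*.8e-4,-2e-4,2e-4)
    w[:2]+=np.clip(f[3:5]*.01,-.002,.002)
    p[2]+=np.clip((f[2]+.3)*2e-5,-5e-5,1e-4)
    servo_line(p,attitude=quat(-.177+pi,w),rate=.006)
np.save("pw.npy",np.r_[p,w])
```

```text
0 [506.96  99.64  73.02] [ 9.8 12.9  0. ] [ 0.02 -0.13 -0.16 -0.1  -0.11 -0.02] 17.9
1 [506.96  99.63  73.02] [ 8.9 11.7  0. ] [ 0.41  0.29  1.28 -0.02 -0.24 -0.02] 18.3
2 [506.99  99.65  73.06] [8.7 9.7 0. ] [ 0.76  0.06  2.    0.06 -0.28 -0.01] 18.8
3 [507.05  99.66  73.1 ] [9.2 7.7 0. ] [ 1.08  0.66  2.22  0.1  -0.26 -0.02] 19.2
4 [507.14  99.71  73.15] [10.2  5.7  0. ] [ 0.97  0.12  2.15  0.04 -0.17 -0.03] 19.6
5 [507.22  99.72  73.2 ] [10.7  4.   0. ] [ 0.77  0.71  2.5  -0.01 -0.05 -0.01] 20.0
6 [507.28  99.78  73.26] [10.6  3.5  0. ] [ 0.27  0.34  1.63 -0.05  0.04 -0.04] 20.4
7 [507.3  99.8  73.3] [10.1  3.9  0. ] [ 0.12  0.26  0.37 -0.06  0.09 -0.01] 20.8
8 [507.31  99.82  73.31] [9.6 4.8 0. ] [-0.01  0.33 -1.1  -0.06  0.08 -0.01] 21.3
9 [507.31  99.85  73.29] [9.  5.6 0. ] [-0.29  0.16 -1.71 -0.07  0.11 -0.04] 21.7
```

Run:
```python
from h import *
from math import pi
z=np.load("zero.npy"); b0=np.load("hang.npy"); b0[2]=z[2]
s=np.load("pw.npy"); p,w=s[:3],s[3:]
for i in range(8):
    w[:2]+=np.clip(f[3:5]*.006,-.001,.001) if i else np.array([-.0004,.0006])
    p[2]-=3e-5 if not i else np.clip((-.3-f[2])*1.2e-5,-5e-5,3e-5)
    servo_line(p,attitude=quat(-.177+pi,w),rate=.006)
    f=avg(12)-b0
    print(i,(p*1e3).round(2),(w*1e3).round(1),f.round(2),round(get_time_s(),1))
    if abs(f[2]+.3)<.7 and np.abs(f[3:5]).max()<.08: break
np.save("pw.npy",np.r_[p,w])
```

```text
0 [507.29  99.86  73.24] [7.9 7.3 0. ] [-0.58 -0.49 -1.92 -0.09  0.11 -0.02] 22.4
1 [507.29  99.86  73.22] [7.3 8.  0. ] [-0.9  -0.61 -1.93 -0.11  0.1  -0.03] 22.8
2 [507.29  99.86  73.2 ] [6.6 8.6 0. ] [-1.   -0.41 -1.64 -0.1   0.14 -0.03] 23.3
3 [507.29  99.86  73.18] [6.  9.5 0. ] [-1.12 -0.4  -1.65 -0.09  0.11 -0.05] 23.7
4 [507.29  99.86  73.16] [ 5.5 10.1  0. ] [-0.91 -0.25 -1.56 -0.03  0.09 -0.06] 24.2
5 [507.29  99.86  73.15] [ 5.3 10.7  0. ] [-0.93 -0.21 -1.01 -0.    0.05 -0.05] 24.6
6 [507.29  99.86  73.14] [ 5.3 11.   0. ] [-0.82 -0.24 -0.64  0.02  0.05 -0.06] 25.1
```

Load is carried with moments near zero. Release, back off and check.

Run:
```python
from h import *
import pickle
z=np.load("zero.npy")
gripper_open(); pause(.3); print(get_opening(),(avg()-z).round(2))
p=np.array(get_eef_pos()); print(servo_line(p+[0,0,.12],rate=.08,threshold=10),get_time_s())
pause(.3)
d={n:get_image(n) for n in("side","top","wrist")}; pickle.dump(d,open("d2.pkl","wb"))
cv2.imwrite("pics/s2.png",cv2.resize(d["side"]["color"][240:365,215:390],None,fx=4.5,fy=4.5,interpolation=2)[:,:,::-1])
cv2.imwrite("pics/w2.png",d["wrist"]["color"][:,:,::-1])
```

```text
0.999490670000158 [-0.95 -0.14  0.88 -0.06 -0.06  0.01]
False 27.8
```

View pics/s2.png

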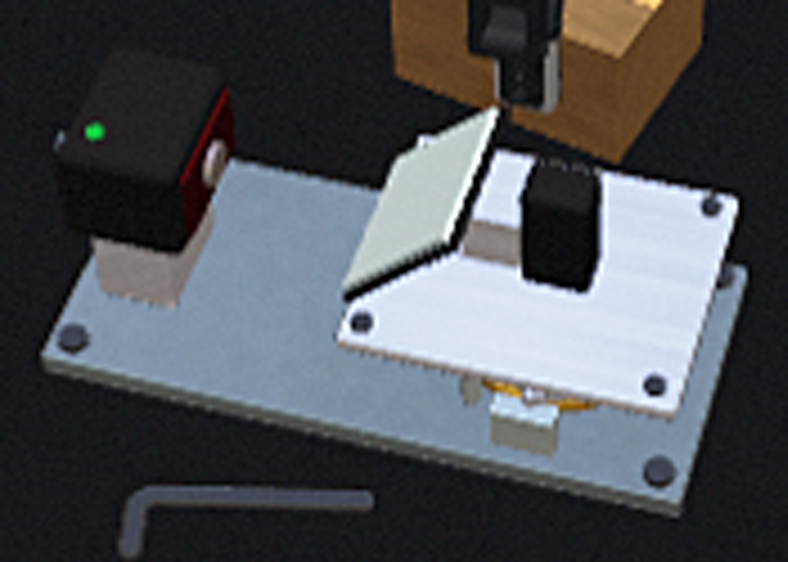

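View pics/w2.png

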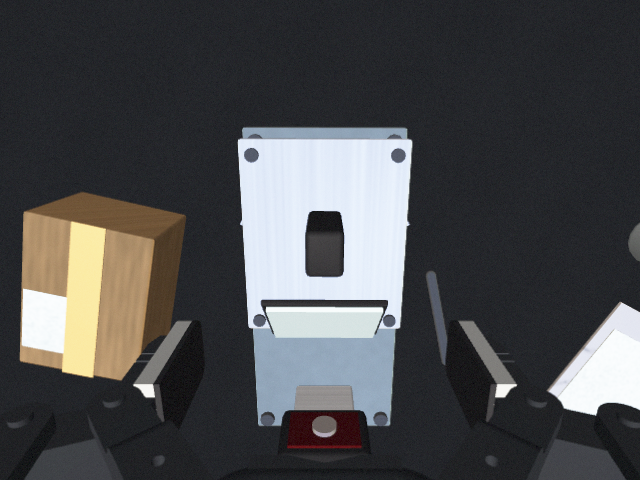

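Side view: the head sits square and low on the balls, with plate screws at (361,322), (655,385) and (711,205). The wrist view shows plate and base edges parallel, and the carton and key look undisturbed. One numeric check before I hand in.

Run:
```python
from h import *
import pickle
d=pickle.load(open("d2.pkl","rb")); s=d["side"]; S=lambda l:np.array(l)/4.5+[215-.39,240-.39]
pl=cast(s,S([(361,322),(655,385),(711,205)]),.0635)[:,:2]; a=-.177;X=np.array([np.cos(a),np.sin(a)]);Y=np.array([-X[1],X[0]])
ang=lambda e:np.arctan2(e[1],e[0]); pc=(pl[0]+pl[2])/2-.008*X
k=cast(pickle.load(open("d1.pkl","rb"))["side"],S([(586,372)]),.0445)[0,:2]
yaw=(ang(pl[0]-pl[1]),ang(pl[1]-pl[2])-np.pi/2)
e=[(k-pc)@X+.019,(k-pc)@Y-.0329]
print('yaw',yaw,'ball minus expected',e)
pause(.3)
```

```text
yaw (np.float64(-0.1736012144381717), np.float64(-0.18045194445707824)) ball minus expected [np.float64(-0.00119268593034616), np.float64(0.000710794903534262)]
```

```bash
python3 -c "
from station import *
print(job_done(),get_time_s())"
```

```text
the job is handed in; nothing more can be done
the job is handed in; nothing more can be done
```

The mirror head was turned square, eased down by feel onto its three balls about 10 mm above seat, and released with its weight already on them. The last camera check put it within about 1.4 mm of home, roughly the limit of that measurement, and the job was handed in at about 28 s with no verdict shown.

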